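# Put the rice mould's cover back on its pins and close its box

## Robot

A 6-joint arm with a two-finger parallel gripper is mounted at the origin on the work surface. World frame = base frame: x ahead of the robot, y to its left, z up, the work surface at z = 0. Lengths are in mm, angles in rad, forces in N, time in s.
With the tool pointing down it reaches from about 275 to 825 mm from the base axis. Payload 4.9 kg.
Tool frame: the origin (TCP) lies on the centre line of the jaws, within the pads' length; the fingertips stand 11 mm ahead of it and the grasp point (between the pads) lies 8 mm behind it; z points along the fingers, y is the direction in which the jaws open and shut (so a half turn about z gives the same grasp; the last joint's range is limited). The gripper opens to 85 mm and grips with 20 to 120 N. Pads are 22 mm wide; open, the fingers measure 114 mm over their backs; the gripper's body (76 mm by 85 mm) begins 54 mm behind the grasp point. The pads swing forward as they close: fully open they stand 13 mm farther back than shut.
Start: joints at [-1.396, 0.326, -0.193, 1.052, 0, 1.437], TCP at [167.166, -523.998, 242.281] pointing down, gripper open.
Joint ranges: [-2.65, 2.65], [-0.97, 1.79], [-1.3, 1.35], [-1.93, 2.1], [-1.47, 1.37], [-3.14, 3.14]. Speed limits (rad/s): [2.57, 2.57, 3.14, 3.14, 3.14, 3.14].

## Interface

Orientations are given as a unit quaternion [w, x, y, z].
In Python, from rig import manip gives the robot as it stands.
- The arm moves only by the shell command python3 -m creep 'ROWS' [OPENING] [FORCE]. ROWS is JSON, a list of rows, each a list of 2 entries, a list of its own where there are three numbers: the shift along the tool's x, y, z in units of 25 mm (1.0 is 25 mm), then the turn, a rotation vector about the tool's x, y, z in rad. A call has 1 to 10 rows; each row shifts and turns the commanded pose from where the row before left it, along the tool's axes as they then stand; what a row does not reach is not made up. A row lasts 1/12 s, in which the tool goes at most 41.7 mm and 7.16 degrees, less where a joint would pass 70% of its speed; a pose out of reach is approached as far as the arm can. A call is refused whole if a number of a shift passes 1 or a number of a turn 0.125, either way. A call with a gripper value outside its range is refused whole. OPENING is the gripper command: -1 is fully open, 1 is shut, values between are in proportion, set as the call begins (- or left out, the last holds). The fingers move at their own pace and stop on an object; FORCE is the grip in N (left out, the last holds). Time passes only in rows, so rows that do not move let the fingers close. It gives the time, the measured TCP pose, the force and the opening at its end, in the units of the state.
- manip.sense(): the state, without advancing time (a new reading comes with each control period).
- manip.snapshot(name): name is "side" or "top" or "wrist"; returns a dict with "frame" (480x640x3 uint8, red, green, blue), "mtx" (3x3 intrinsics, pixels), "cam_to_world" (4x4, takes a point from camera to world coordinates). Camera axes: x right, y down, z forward; pixel columns grow to the right and rows downward; lengths in mm; the calibration is good to about 2 mm. The wrist camera is an equidistant fisheye: a pixel r from the principal point sees the ray r / f radians off the axis. A picture is of the moment at which its call begins. There is no depth.
- manip.job_done(): hands the job in, once; it reports no verdict.
Trained networks look in a picture, given as the dict that the camera call returned (one of the last four; its "shot" number tells which), for a name from the list of things; names that differ only in an ending like _2 or _b are one class to them, and where a whole thing is asked for, a point or a joint stands for the part that bears it (a point fixed in the world has none). Each returns a list of dicts, best first, with "score" (0 to 1); they miss things now and then, are a little off and sometimes report something else, mostly with a low value. They report only what shows in the picture. A call takes as long as a camera call. They do not tell look-alikes from the thing itself.
- manip.masks_of(picture, query): "mask" (480x640 bool, what is visible of it) and "bbox" ([left, top, right, bottom] in pixels, round what is visible of it).
- manip.pinpoint(picture, query): "centre" ([row, column] in pixels: a listed point, or the origin of a listed thing).
The state is a dict: "time": time; "qpos": joint angles; "dq": joint speeds; "effort": joint torques, N m; "tcp_pos": TCP position; "orientation": TCP orientation; "force": force on the tool from outside, world axes, zero at the start; "wrist_torque": the same for the moment, N m; "gripper_width": opening from 0.0 (shut) to 1.0 (fully open).
Only numpy, scipy, OpenCV 4.12 (cv2) and the standard library are available. Lean on these libraries where they do the work, as an engineer would, in place of code of your own. Each camera call takes 0.05 s, during which the arm holds its last target. There are 200 camera calls.

## Task

Take the mould's cover plate by its red grip from the sloping draining stand and lower it over the two locating pins in the grey box, keeping hold of it until it lies flush on the mould. Then let go and close the box: fold the blue inner flap fully down first, then the white outer flap fully down over it. Leave all the other things on the bench where they stand.

Things in the scene. Friction and masses are not known exactly. Their poses are not given: they have to be found in the camera images.
- cover: Loose cover plate of the mould, 0.25-0.5 kg: bare aluminium, 160 (x) x 100 (y) x 6 mm (z), two 12.5 mm through holes at x = +-62, y = 0, red grip on its upper face. Origin: centre of the underside; z: the plate's normal, grip side. The same when turned half round about z. At first it lies on the sloping stand, grip up, x up the slope.
- grip (a point): Middle of the cover's red grip bar, 31 mm above the plate's underside; axes as the cover's. The bar is 64 (x) x 14 (y) x 18 mm (z), 22 to 40 mm above the underside, on two posts 10 (x) x 12 (y) mm at x = +-25 mm.
- stand: Black plastic draining stand, fixed, 130 mm wide (y): a board 178 mm long sloping 32 degrees from level, rising towards +x from about 20 mm above the bench (-x end, towards the robot, with a lip 8 mm proud of the board) to 116 mm at x = +75. Origin: on the bench under its middle; z up. The cover lies on the board, its lower edge against the lip.
- case: Grey plastic box, open on top, fixed: outside 200 (x) x 160 (y) x 80 mm tall, walls and floor 4 mm. Inside, fixed, is the mould's lower half, a steel block 170 (x) x 110 (y) mm with two brass locating pins. Two flaps are hinged on its long rims: the blue inner flap on the +y rim, the white outer flap on the -y rim. Origin: on the bench under its centre; z up.
- seat (a point): Centre of the top face of the mould's lower half, 30 mm above the bench, where the underside centre of the seated cover lies; axes as the case's.
- pin_a (a point): Top of the brass locating pin at case x = +62, y = 0 mm, 50 mm above the bench. Upright, 10 mm diameter, 20 mm tall above the block, the last 7 mm tapering to 4 mm.
- pin_b (a point): Top of the like pin at case x = -62, y = 0 mm, 50 mm above the bench.
- inner_flap (a joint): Angle of the blue inner flap, rad: 0 closed (level over the box), 1.57 upright, up to 2.3 leaning outwards. 190 mm along the case's x, 85 mm from hinge to free edge, 3 mm thick. Stiff hinge (0.06 N m of friction): it stays where it is left.
- inner_flap_hinge (a point): Middle of the blue flap's hinge line, on the flap's mid-thickness, case frame (0, +80, 81.5) mm; the hinge runs along the case's x.
- inner_flap_edge (a point): Middle of the blue flap's free edge (85 mm from the hinge); it moves with the flap.
- outer_flap (a joint): Angle of the white outer flap, rad: as the blue one's. The flap is 190 mm along the case's x, 105 mm from hinge to free edge, 3 mm thick; it closes 5 mm above the blue one and overlaps it. Hinge friction 0.06 N m: it stays where it is left.
- outer_flap_hinge (a point): Middle of the white flap's hinge line, on the flap's mid-thickness, case frame (0, -80, 86.5) mm; the hinge runs along the case's x.
- outer_flap_edge (a point): Middle of the white flap's free edge (105 mm from the hinge); it moves with the flap.
- oil: Bystander: green glass bottle with a paper label, 62 mm diameter, 230 tall, loose. Origin: centre of its underside.
- cup: Bystander: blue ceramic cup without handle, 72 mm diameter, 80 tall, loose. Origin: centre of its underside.
- jar: Bystander: amber glass jar, 64 mm diameter, 85 tall, loose. Origin: centre of its underside.
- green_plate: Bystander: green melamine plate, 180 mm diameter, 18 tall, loose. Origin: centre of its underside.
- spoon: Bystander: steel slotted spoon lying on the bench, 300 mm long, at most 12 mm tall; handle end at its -x, slotted blade at +x, loose. Origin: on the bench under the middle of its length.
- steamer_low: Bystander: lower bamboo steamer tier, 176 mm diameter, 55 tall, loose. Origin: centre of its underside.
- steamer_top: Bystander: upper bamboo steamer tier with its lid, 182 mm diameter, 97 tall to the top of its knob, loose on the lower tier. Origin: centre of its underside.
- clip_box: Bystander: clear plastic box with a green lid and steel spring clips, fixed, 140 (x) x 208 (y) x 88 mm tall. Origin: centre of its underside.
Mind the look-alikes: they are no part of the job. Several things have the shape of the cover; the one meant has the colours described above.

How it is judged:
By the outcome, as a careful person would: the job done as asked, in the order asked, and still so for the second after the job is handed in, with the robot touching nothing.
It also fails if it takes over 72 s, if anything falls off the work surface, if the arm or the gripper's body presses on something with over 40 N, if the wrist force passes 120 N, or if a joint passes its speed limit or range.

## Working session

There is one attempt and no reset: what is moved stays moved. The work goes in short steps, Python scripts to look and compute and a shell command to move; the robot and the scene stay as the last step left them, time stands still between calls to the robot, and variables do not carry over. Pictures are saved under pics/ and viewed, about 8 in all and at most 12, crops included, and the job is handed in when it is done.

```bash
ls; mkdir -p pics; python3 - <<'E'
from rig import manip
import cv2
s=manip.sense();print({k:s[k] for k in('time','tcp_pos','orientation','force','gripper_width')})
for n in("side","top"):
    p=manip.snapshot(n);cv2.imwrite(f"pics/{n}0.png",p["frame"][:,:,::-1])
    print(n,p["mtx"].tolist(),p["cam_to_world"].round(3).tolist() if hasattr(p["cam_to_world"],'round') else p["cam_to_world"])
    for q in("cover","grip","stand","case","seat","pin_a","inner_flap","inner_flap_hinge","inner_flap_edge","outer_flap_hinge","outer_flap_edge"):
        print(q,[([round(x) for x in r["centre"]],round(r["score"],2)) for r in manip.pinpoint(p,q)[:4]])
E
```

```text
pics
{'time': 0.0, 'tcp_pos': array([ 167.06518294, -523.41778308,  241.48233183]), 'orientation': array([-8.75873575e-04,  9.88103210e-01,  1.53789726e-01, -1.02500187e-07]), 'force': array([-0.01602564,  0.97674928, -0.2433694 ]), 'gripper_width': 0.9979702703075459}
side [[525.3310196141338, 0.0, 327.5301922295125], [0.0, 525.3310196141338, 233.2916451839581], [0.0, 0.0, 1.0]] [[-0.726, -0.512, 0.459, -32.578], [-0.688, 0.525, -0.501, 586.104], [0.016, -0.679, -0.734, 986.507], [0.0, 0.0, 0.0, 1.0]]
cover [([192, 372], 0.86), ([338, 278], 0.73), ([256, 313], 0.59), ([176, 415], 0.57)]
grip [([164, 413], 0.94), ([190, 375], 0.93)]
stand [([214, 370], 0.74), ([255, 289], 0.53), ([227, 497], 0.44)]
case [([341, 227], 0.7), ([338, 260], 0.57)]
seat [([328, 261], 0.82), ([320, 218], 0.58), ([256, 287], 0.35)]
pin_a [([308, 239], 0.92), ([342, 280], 0.62), ([447, 249], 0.49)]Traceback (most recent call last):
  File "<stdin>", line 8, in <module>
ValueError: it knows: case, clip_box, cover, cup, green_plate, grip, inner_flap_edge, inner_flap_hinge, jar, oil, outer_flap_edge, outer_flap_hinge, pin, seat, spoon, stand, steamer_low, steamer_top
```

```bash
python3 - <<'E'
from rig import manip
import cv2
for n in("side","top"):
    p=manip.snapshot(n);cv2.imwrite(f"pics/{n}1.png",p["frame"][:,:,::-1])
    if n=="top":print(n,p["mtx"].tolist(),p["cam_to_world"].round(3).tolist())
    for q in("cover","grip","stand","case","seat","pin_a","inner_flap_hinge","inner_flap_edge","outer_flap_hinge","outer_flap_edge","oil","jar","cup","steamer_top","spoon","green_plate","clip_box"):
        print(q,[([round(x) for x in r["centre"]],round(r["score"],2)) for r in manip.pinpoint(p,q)[:4]])
E
```

```text
cover [([177, 413], 0.98), ([212, 252], 0.74), ([191, 373], 0.62)]
grip [([192, 377], 0.76)]
stand [([210, 369], 0.84)]
case [([188, 376], 0.67), ([338, 261], 0.66)]
seat [([326, 261], 0.55), ([317, 215], 0.19)]
pin_a [([342, 278], 0.72), ([308, 239], 0.62)]
inner_flap_hinge [([340, 229], 0.87), ([328, 264], 0.35)]
inner_flap_edge [([319, 217], 0.68), ([256, 194], 0.48)]
outer_flap_hinge [([289, 287], 0.76)]
outer_flap_edge [([257, 287], 0.82), ([297, 362], 0.31)]
oil [([215, 248], 0.62)]
jar [([299, 361], 0.68), ([258, 290], 0.61)]
cup [([258, 314], 0.83)]
steamer_top [([343, 277], 0.25)]
spoon [([227, 496], 0.51)]
green_plate [([451, 253], 0.92)]
clip_box [([173, 307], 0.98)]
top [[591.1712019797021, 0.0, 329.10672094601466], [0.0, 591.1712019797021, 245.09529078503104], [0.0, 0.0, 1.0]] [[0.028, -0.998, 0.059, 440.325], [-1.0, -0.029, -0.008, -5.707], [0.01, -0.059, -0.998, 1555.647], [0.0, 0.0, 0.0, 1.0]]
cover [([234, 403], 0.76), ([336, 394], 0.72), ([235, 484], 0.6), ([155, 320], 0.33)]
grip [([334, 395], 0.97), ([243, 408], 0.76)]
stand []
case [([265, 233], 0.94)]
seat [([262, 230], 0.73)]
pin_a [([286, 233], 0.85), ([237, 230], 0.65)]
inner_flap_hinge [([261, 194], 0.71), ([324, 159], 0.48)]
inner_flap_edge [([258, 179], 0.68)]
outer_flap_hinge [([259, 261], 0.83), ([258, 182], 0.6), ([263, 231], 0.46)]
outer_flap_edge [([259, 265], 0.6)]
oil [([157, 323], 0.93)]
jar [([302, 317], 0.85)]
cup [([235, 329], 0.55)]
steamer_top [([148, 248], 0.67), ([236, 329], 0.24)]
spoon [([343, 473], 0.81), ([157, 325], 0.68)]
green_plate [([323, 162], 0.56)]
clip_box [([154, 400], 0.9), ([301, 318], 0.4)]
```

View pics/side0.png

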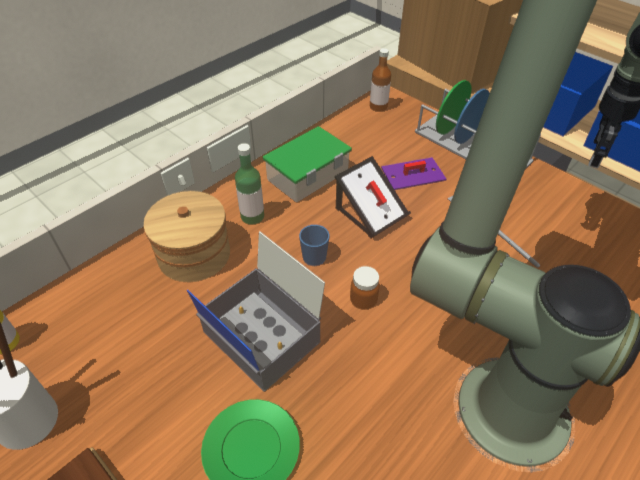

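```bash
sleep 1; ls pics
```

```text
side0.png
side1.png
top1.png
```

View top.

The side view shows the stand with the aluminium cover at about (373,195). The purple look-alike is at (413,172), the grey box at (262,330), its blue flap on the left and its white flap near the cup.

View pics/top1.png

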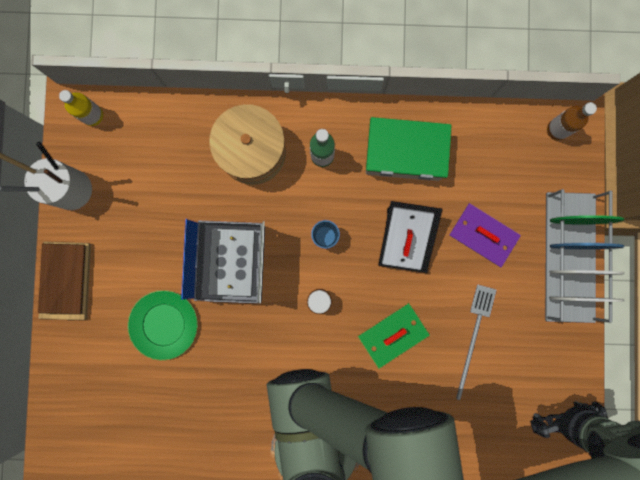

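The top view shows the stand and cover at about (410,238), the box at (230,262) with pins near (233,238) and (231,286), the blue flap on the left leaning outward, and the white flap upright on the right. The green plate look-alike is at (395,336).

```bash
cat > h.py <<'E'
import numpy as np, cv2
from rig import manip
from scipy.spatial.transform import Rotation as R
def rot(q): return R.from_quat(np.r_[q[1:],q[0]])
def ray(p,u,v,fish=False):
    K=np.array(p["mtx"]);T=np.array(p["cam_to_world"])
    d=np.array([(u-K[0,2])/K[0,0],(v-K[1,2])/K[1,1],1.])
    if fish:
        a=np.hypot(d[0],d[1]);s=np.sinc(a/np.pi);d=np.array([d[0]*s,d[1]*s,np.cos(a)])
    return T[:3,3],T[:3,:3]@d
def onz(p,u,v,z,fish=False):
    o,d=ray(p,u,v,fish);return o+d*(z-o[2])/d[2]
def tri(rs):
    A=np.zeros((3,3));b=np.zeros(3)
    for o,d in rs:
        d=d/np.linalg.norm(d);M=np.eye(3)-np.outer(d,d);A+=M;b+=M@o
    x=np.linalg.solve(A,b);return x,[np.linalg.norm(np.cross(x-o,d/np.linalg.norm(d))) for o,d in rs]
def proj(p,X,fish=False):
    K=np.array(p["mtx"]);T=np.array(p["cam_to_world"]);c=(np.atleast_2d(X)-T[:3,3])@T[:3,:3]
    if fish:
        r=np.hypot(c[:,0],c[:,1]);a=np.arctan2(r,c[:,2]);n=c[:,:2]/np.maximum(r,1e-9)[:,None]*a[:,None]
    else: n=c[:,:2]/c[:,2:]
    return n*[K[0,0],K[1,1]]+K[:2,2]
def blobs(im,lo,hi,roi,amin=4):
    h=cv2.cvtColor(im,cv2.COLOR_RGB2HSV);m=cv2.inRange(h,lo,hi)
    z=np.zeros_like(m);x0,y0,x1,y1=roi;z[y0:y1,x0:x1]=m[y0:y1,x0:x1]
    n,l,s,c=cv2.connectedComponentsWithStats(z)
    return [(c[i].round(1).tolist(),int(s[i,4])) for i in range(1,n) if s[i,4]>=amin],z
E
python3 - <<'E'
from h import *
t=manip.snapshot("top");s=manip.snapshot("side")
# red grip
rt=blobs(t["frame"],(0,150,80),(8,255,255),(380,200,440,275))[0];rs=blobs(s["frame"],(0,150,80),(8,255,255),(340,160,398,235))[0]
print(rt,rs)
bt=blobs(t["frame"],(10,90,90),(30,255,255),(205,225,258,298),1)[0];bs=blobs(s["frame"],(10,90,90),(30,255,255),(215,290,300,365),2)[0]
print(bt,bs)
cv2.imwrite("pics/crop.png",cv2.hconcat([cv2.resize(t["frame"][195:315,175:275],(400,480),interpolation=cv2.INTER_CUBIC),cv2.resize(t["frame"][190:290,370:450],(384,480),interpolation=cv2.INTER_CUBIC)])[:,:,::-1])
E
```

```text
[([407.8, 242.9], 126)] [([376.8, 192.4], 161)]
[([231.0, 237.5], 6), ([229.0, 286.3], 7)] [([218.1, 292.2], 44), ([240.7, 309.5], 23), ([279.5, 345.0], 24), ([222.1, 357.3], 245), ([297.6, 363.1], 12)]
```

View pics/crop.png

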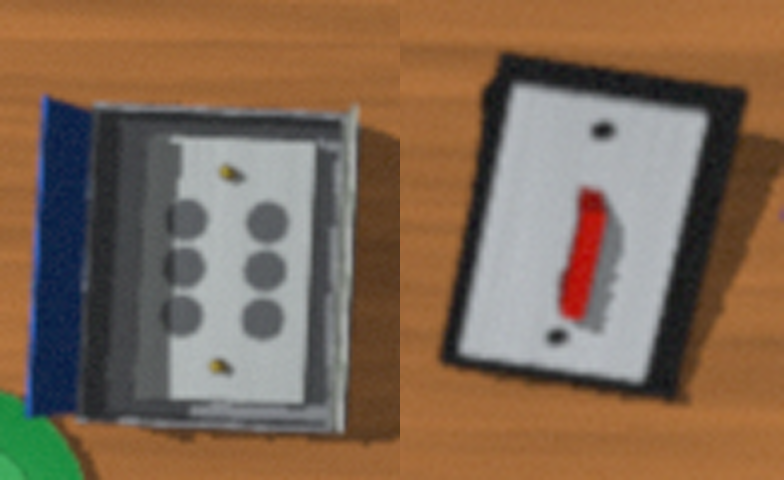

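```bash
python3 - <<'E'
from h import *
t=manip.snapshot("top");s=manip.snapshot("side")
P={}
for n,a,b in(("grip",(407.8,242.9),(376.8,192.4)),("pa",(231,237.5),(240.7,309.5)),("pb",(229,286.3),(279.5,345))):
    x,e=tri([ray(t,*a),ray(s,*b)]);P[n]=x;print(n,x.round(1),np.round(e,1), 'on z50',onz(t,*a,48).round(1))
# white plate in top: mask -> fill -> minAreaRect & holes
for p,roi,n in((t,(378,200,444,276),'top'),(s,(335,155,412,240),'side')):
    f=p["frame"];h=cv2.cvtColor(f,cv2.COLOR_RGB2HSV)
    z=np.zeros((480,640),np.uint8);x0,y0,x1,y1=roi
    z[y0:y1,x0:x1]=((h[...,1]<60)&(h[...,2]>110))[y0:y1,x0:x1]*255
    c=max(cv2.findContours(z,cv2.RETR_EXTERNAL,cv2.CHAIN_APPROX_NONE)[0],key=cv2.contourArea)
    hull=cv2.convexHull(c);ap=cv2.approxPolyN(hull,4,ensure_convex=True) if hasattr(cv2,'approxPolyN') else cv2.boxPoints(cv2.minAreaRect(c))
    print(n,'corners',np.array(ap).reshape(-1,2).tolist())
    fl=np.zeros_like(z);cv2.fillPoly(fl,[hull],255);fl=cv2.erode(fl,np.ones((3,3)))
    g=f.max(2);d=((g<90)&(fl>0)).astype(np.uint8)
    k,l,st,ce=cv2.connectedComponentsWithStats(d);print([(ce[i].round(1).tolist(),st[i,4]) for i in range(1,k)])
w=manip.snapshot("wrist");print(np.round(w["mtx"],1).tolist());st=manip.sense()
B=np.eye(4);B[:3,:3]=rot(st["orientation"]).as_matrix();B[:3,3]=st["tcp_pos"]
print("cam in tool",(np.linalg.inv(B)@np.array(w["cam_to_world"])).round(2).tolist(), st["tcp_pos"])
E
```

```text
grip [ 537.6 -214.2   89.3] [1.5 1.5] on z50 [ 541.5 -219.1   48. ]
pa [541.8 233.4  38.1] [1.5 1.5] on z50 [542.2 232.9  48. ]
pb [417.1 234.3  37.8] [0.8 0.8] on z50 [417.9 233.2  48. ]
top corners [[434, 213], [420, 269], [381, 263], [393, 207]]
[([411.7, 216.9], np.int32(9)), ([402.0, 259.5], np.int32(6))]
side corners [[404, 213], [375, 232], [340, 178], [371, 161]]
[([359.5, 175.5], np.int32(4)), ([385.4, 216.2], np.int32(5))]
[[371.6, 0.0, 315.9], [0.0, 371.6, 239.3], [0.0, 0.0, 1.0]]
cam in tool [[-0.0, -0.95, -0.33, 84.93], [1.0, -0.0, -0.0, 0.33], [0.0, -0.33, 0.95, -132.61], [0.0, 0.0, 0.0, 1.0]] [ 167.14223178 -523.99929623  242.26997014]
```

```bash
cat >> h.py <<'E'
def cov_R(yaw,tilt=np.radians(32)): return R.from_euler('z',yaw)*R.from_euler('y',-tilt)
def goal(pos,Rm,n=None):
    "print shift (in 25mm units) in present tool frame, then rotvec, then shift if turned first"
    s=manip.sense();B=rot(s["orientation"]);d=np.array(pos)-s["tcp_pos"]
    rv=(B.inv()*Rm).as_rotvec()
    print("t%.2f tcp"%s["time"],s["tcp_pos"].round(1),"F",s["force"].round(1),"w%.3f"%s["gripper_width"])
    print(" shift first",(B.inv().apply(d)/25).round(3)," turn",rv.round(3)," shift after turn",(Rm.inv().apply(d)/25).round(3),"dist",np.linalg.norm(d).round(1))
E
python3 - <<'E'
from h import *
from scipy.optimize import least_squares
t=manip.snapshot("top");s=manip.snapshot("side")
L=np.array([[62,0,6],[-62,0,6],[80,-50,6],[-80,-50,6],[-80,50,6],[80,50,6],[0,0,31]],float)
T=np.array([[411.7,216.9],[402,259.5],[434,213],[420,269],[381,263],[393,207],[407.8,242.9]])
S=np.array([[359.5,175.5],[385.4,216.2],[371,161],[404,213],[375,232],[340,178],[376.8,192.4]])
def f(v,full=False):
    X=(cov_R(v[3],v[4])).apply(L)+v[:3]
    return np.r_[(proj(t,X)-T).ravel(),(proj(s,X)-S).ravel()]
r=least_squares(lambda v:np.r_[f(v),(v[4]-.5585)*200],[540,-214,60,-.2,.5585],loss='soft_l1')
print(r.x.round(3),f(r.x).reshape(-1,2).round(1).tolist())
v=r.x;Rc=cov_R(v[3]);Rt=Rc*R.from_matrix(np.diag([1.,-1,-1]))
g=v[:3]+Rc.apply([0,0,31]);print("grip",g)
for k in(1,-1):
    Rk=Rt if k>0 else Rt*R.from_euler('z',np.pi)
    goal(g+Rc.apply([0,0,120]),Rk)
for q in((325,235,80),(319,301,85),(322,135,230)):print(onz(t,*q).round(0))
B=rot(manip.sense()["orientation"]);print(B.as_matrix().round(2).tolist())
E
```

```text
[ 5.52828e+02 -2.14647e+02  6.47660e+01 -1.22000e-01  5.58000e-01] [[0.4, 0.3], [0.5, 0.6], [-0.3, 0.7], [0.2, -0.0], [1.0, 0.2], [0.4, 0.6], [-0.2, 0.8], [-0.5, -0.2], [-0.4, 0.0], [-1.4, 0.6], [-1.3, 0.5], [-0.6, -0.9], [0.4, -0.6], [-0.6, -0.1]]
grip [ 536.52362244 -212.64258514   91.0557984 ]
t2.50 tcp [ 167.2 -524.   242.3] F [0.1 0.2 0. ] w0.997
 shift first [15.549 -8.438  1.978]  turn [-0.12  0.55  0.42]  shift after turn [  7.941 -14.164   7.295] dist 445.0
t2.50 tcp [ 167.2 -524.   242.3] F [0.1 0.2 0. ] w0.997
 shift first [15.549 -8.438  1.978]  turn [-0.75  -0.164 -2.617]  shift after turn [-7.941 14.164  7.295] dist 445.0
[553.  -7.  80.]
[388.   3.  85.]
[769.   7. 230.]
[[0.95, 0.3, 0.0], [0.3, -0.95, 0.0], [0.0, -0.0, -1.0]]
```

```bash
python3 -m creep '[[[0.86,-0.47,0.11],[0,0,0]],[[0.86,-0.47,0.11],[0,0,0]],[[0.86,-0.47,0.11],[0,0,0]],[[0.86,-0.47,0.11],[0,0,0]],[[0.86,-0.47,0.11],[0,0,0]],[[0.86,-0.47,0.11],[0,0,0]],[[0.86,-0.47,0.11],[0,0,0]],[[0.86,-0.47,0.11],[0,0,0]],[[0.86,-0.47,0.11],[0,0,0]]]' -1 80
python3 -m creep '[[[0.86,-0.47,0.11],[0,0,0]],[[0.86,-0.47,0.11],[0,0,0]],[[0.86,-0.47,0.11],[0,0,0]],[[0.86,-0.47,0.11],[0,0,0]],[[0.86,-0.47,0.11],[0,0,0]],[[0.86,-0.47,0.11],[0,0,0]],[[0.86,-0.47,0.11],[0,0,0]],[[0.86,-0.47,0.11],[0,0,0]],[[0.86,-0.47,0.11],[0,0,0]]]'
python3 -m creep '[[[0,0,0],[-0.02,0.092,0.07]],[[0,0,0],[-0.02,0.092,0.07]],[[0,0,0],[-0.02,0.092,0.07]],[[0,0,0],[-0.02,0.092,0.07]],[[0,0,0],[-0.02,0.092,0.07]],[[0,0,0],[-0.02,0.092,0.07]],[[0,0,0],[0,0,0]]]'
python3 - <<'E'
from h import *
v=[552.8,-214.6,64.8,-.122];Rc=cov_R(v[3]);Rt=Rc*R.from_matrix(np.diag([1.,-1,-1]))
goal(v[:3]+Rc.apply([0,0,151]),Rt);print(manip.sense()["qpos"].round(2))
w=manip.snapshot("wrist");cv2.imwrite("pics/w1.png",w["frame"][:,:,::-1])
L=np.array([[62,0,6],[-62,0,6],[80,-50,6],[-80,-50,6],[-80,50,6],[80,50,6],[0,0,40]],float)
print(proj(w,Rc.apply(L)+v[:3],True).round(1).tolist())
print([(np.round(r["centre"][::-1],1).tolist(),r["score"]) for r in manip.pinpoint(w,"grip")])
E
```

```text
time: 3.25
tcp_pos: [320.1, -363.5, 217.5]
orientation: [0.0, 0.988, 0.154, 0.0]
force: [0.5, -0.1, 0.7]
gripper_width: 0.995
time: 4.0
tcp_pos: [472.4, -203.9, 192.8]
orientation: [0.0, 0.988, 0.154, 0.0]
force: [0.6, -0.2, 0.0]
gripper_width: 0.999
time: 4.58
tcp_pos: [466.7, -201.4, 189.0]
orientation: [0.015, 0.96, -0.061, 0.275]
force: [-1.4, 0.8, -1.2]
gripper_width: 0.998
t4.58 tcp [ 466.7 -201.4  189. ] F [-1.4  0.8 -1.2] w0.998
 shift first [0.323 0.104 0.019]  turn [-0.002  0.001 -0.005]  shift after turn [0.322 0.106 0.02 ] dist 8.5
[-0.73  0.01 -0.91  0.18  0.31  2.61]
[[319.6, 135.9], [319.9, 288.4], [387.0, 113.0], [377.9, 306.3], [261.7, 306.8], [251.8, 113.4], [320.1, 229.8]]
[([525.4, 181.4], 0.8), ([321.6, 229.9], 0.63)]
```

View pics/w1.png

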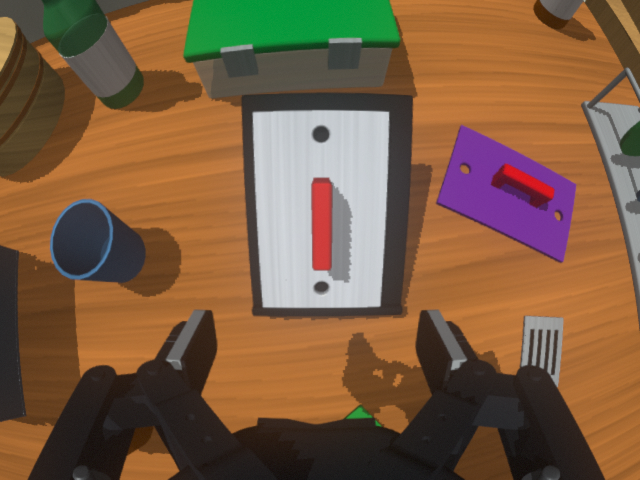

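The wrist view agrees with the fit to about 1–2 px: holes seen at (321,133) and (321,287). Wrist joint 6 would run out of range at the box with this yaw. I'll therefore grasp half-turned, which the cover's symmetry allows.

```bash
python3 -m creep '[[[0,0,0],[0,0,-0.12]],[[0,0,0],[0,0,-0.12]],[[0,0,0],[0,0,-0.12]],[[0,0,0],[0,0,-0.12]],[[0,0,0],[0,0,-0.12]],[[0,0,0],[0,0,-0.12]],[[0,0,0],[0,0,-0.12]],[[0,0,0],[0,0,-0.12]],[[0,0,0],[0,0,-0.12]],[[0,0,0],[0,0,-0.12]]]' >/dev/null
python3 -m creep '[[[0,0,0],[0,0,-0.12]],[[0,0,0],[0,0,-0.12]],[[0,0,0],[0,0,-0.12]],[[0,0,0],[0,0,-0.12]],[[0,0,0],[0,0,-0.12]],[[0,0,0],[0,0,-0.12]],[[0,0,0],[0,0,-0.12]],[[0,0,0],[0,0,-0.12]],[[0,0,0],[0,0,-0.12]],[[0,0,0],[0,0,-0.12]]]' >/dev/null
python3 -m creep '[[[0,0,0],[0,0,-0.12]],[[0,0,0],[0,0,-0.12]],[[0,0,0],[0,0,-0.12]],[[0,0,0],[0,0,-0.12]],[[0,0,0],[0,0,-0.12]],[[0,0,0],[0,0,-0.12]],[[0,0,0],[0,0,-0.02]],[[0,0,0],[0,0,0]]]'
python3 - <<'E'
from h import *
from scipy.optimize import least_squares
v=[552.8,-214.6,64.8,-.122];Rc=cov_R(v[3]);Rt=Rc*R.from_matrix(np.diag([-1.,1,-1]))
goal(v[:3]+Rc.apply([0,0,25]),Rt);print(manip.sense()["qpos"].round(2))
w=manip.snapshot("wrist")
L=np.array([[62,0,6],[-62,0,6],[80,-50,6],[-80,-50,6],[-80,50,6],[80,50,6],[0,0,40]],float)
print(proj(w,Rc.apply(L)+v[:3],True).round(1).tolist())
f=w["frame"];h=cv2.cvtColor(f,cv2.COLOR_RGB2HSV)
m=manip.masks_of(w,"cover");print([(r["bbox"],round(r["score"],2)) for r in m])
red=blobs(f,(0,150,80),(8,255,255),(200,100,450,400),60)[0];print(red)
cv2.imwrite("pics/w2.png",f[:,:,::-1])
E
```

```text
time: 7.02
tcp_pos: [473.3, -206.1, 194.0]
orientation: [0.276, 0.06, 0.959, -0.016]
force: [0.6, 0.5, -0.2]
gripper_width: 1.001
t7.02 tcp [ 473.3 -206.1  194. ] F [ 0.6  0.5 -0.2] w1.001
 shift first [0.038 0.047 5.078]  turn [ 0.     0.002 -0.002]  shift after turn [0.025 0.048 5.078] dist 127.0
[-0.73  0.01 -0.89  0.19  0.31 -0.53]
[[317.5, 293.6], [317.3, 142.6], [259.8, 311.6], [249.8, 120.0], [384.6, 119.8], [375.1, 311.3], [317.6, 236.5]]
[([57.5, 158.0, 193.9, 256.1], 0.88), ([247.5, 121.8, 386.0, 315.4], 0.73)]
[([316.4, 236.1], 1418)]
```

View pics/w2.png

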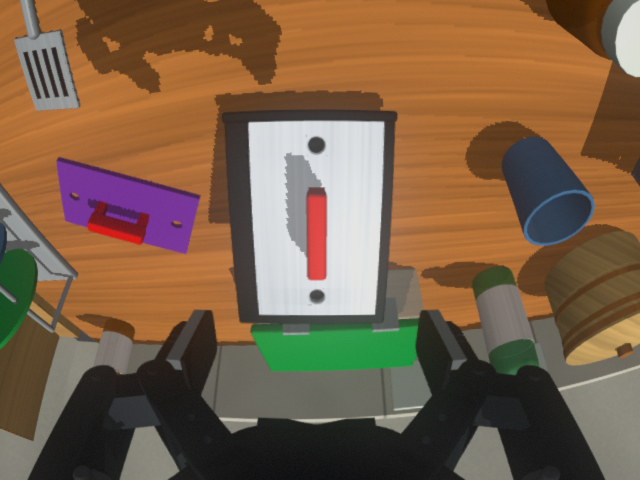

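The view matches the fit. The cover lies about 1.4 mm further upslope and 0.5 mm further towards −y, and the bar sits between the fingers. I'll descend and grip.

```bash
python3 -m creep '[[[-0.02,0.02,0.56],[0,0,0]],[[0,0,0.56],[0,0,0]],[[0,0,0.56],[0,0,0]],[[0,0,0.56],[0,0,0]],[[0,0,0.56],[0,0,0]],[[0,0,0.56],[0,0,0]],[[0,0,0.56],[0,0,0]],[[0,0,0.56],[0,0,0]],[[0,0,0.56],[0,0,0]],[[0,0,0],[0,0,0]]]'
python3 -m creep '[[[0,0,0],[0,0,0]],[[0,0,0],[0,0,0]],[[0,0,0],[0,0,0]],[[0,0,0],[0,0,0]],[[0,0,0],[0,0,0]],[[0,0,0],[0,0,0]],[[0,0,0],[0,0,0]],[[0,0,0],[0,0,0]]]' 1 90
python3 -m creep '[[[0,0,0],[0,0,0]],[[0,0,0],[0,0,0]],[[0,0,0],[0,0,0]],[[0,0,0],[0,0,0]]]'
```

```text
time: 7.95
tcp_pos: [539.1, -212.4, 84.6]
orientation: [0.275, 0.06, 0.959, -0.016]
force: [-0.1, 0.2, 0.5]
gripper_width: 1.0
time: 8.62
tcp_pos: [538.5, -212.9, 87.2]
orientation: [0.277, 0.06, 0.959, -0.017]
force: [-5.2, 0.9, 7.0]
gripper_width: 0.149
time: 8.95
tcp_pos: [538.5, -212.9, 87.1]
orientation: [0.277, 0.06, 0.959, -0.017]
force: [-5.1, -0.1, 7.2]
gripper_width: 0.144
```

```bash
python3 -m creep '[[[0,0,-0.2],[0,0,0]],[[0,0,-0.4],[0,0,0]],[[0,0,-0.6],[0,0,0]],[[0,0,-0.6],[0,0,0]],[[0,0,-0.6],[0,0,0]],[[0,0,-0.6],[0,0,0]],[[0,0,-0.6],[0,0,0]],[[0,0,-0.6],[0,0,0]],[[0,0,0],[0,0,0]],[[0,0,0],[0,0,0]]]' 
python3 - <<'E'
from h import *
w=manip.snapshot("wrist");f=w["frame"];print(manip.sense()["qpos"].round(2))
cv2.imwrite("pics/w3.png",f[:,:,::-1])
Rt=R.from_euler('z',np.pi)*R.from_matrix(np.diag([1.,-1,-1]))
goal([479.5,233.5,260],Rt)
E
```

```text
time: 9.78
tcp_pos: [482.7, -205.8, 175.5]
orientation: [0.276, 0.06, 0.959, -0.017]
force: [-0.2, -0.7, -3.5]
gripper_width: 0.145
[-0.71  0.06 -0.9   0.12  0.3  -0.51]
t9.83 tcp [ 482.7 -205.6  174.9] F [ 0.   0.3 -3.7] w0.146
 shift first [ 0.159 17.42  -4.083]  turn [-0.033  0.559 -0.121]  shift after turn [ 0.129 17.565 -3.405] dist 447.3
```

View pics/w3.png

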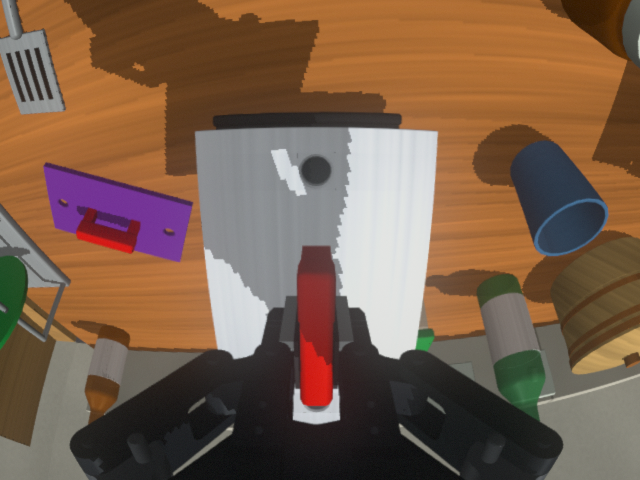

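The cover is held by its red bar at (316,330), with its near hole at (316,170) and the stand visible below. Load is about 3.6 N. Next I level it, raise it and carry it.

```bash
python3 -m creep '[[[0,0,-0.3],[0,0,0]],[[0,0,-0.5],[-0.0055,0.093,-0.02]],[[0,0,-0.5],[-0.0055,0.093,-0.02]],[[0,0,-0.5],[-0.0055,0.093,-0.02]],[[0,0,-0.5],[-0.0055,0.093,-0.02]],[[0,0,-0.5],[-0.0055,0.093,-0.02]],[[0,0,-0.5],[-0.0055,0.093,-0.02]],[[0,0,0],[0,0,0]],[[0,0,0],[0,0,0]]]' 
python3 - <<'E'
from h import *
Rt=R.from_euler('z',np.pi)*R.from_matrix(np.diag([1.,-1,-1]))
goal([479.5,233.5,260],Rt);print(manip.sense()["qpos"].round(2))
E
```

```text
time: 10.58
tcp_pos: [457.1, -203.1, 250.9]
orientation: [0.002, 0.0, 1.0, 0.0]
force: [-0.6, -0.3, -3.9]
gripper_width: 0.146
t10.58 tcp [ 457.1 -203.1  250.9] F [-0.6 -0.3 -3.9] w0.146
 shift first [-0.897 17.462 -0.355]  turn [ 0.     0.004 -0.   ]  shift after turn [-0.897 17.462 -0.364] dist 437.2
[-0.57  0.23 -0.31  1.03  0.   -0.57]
```

```bash
python3 -m creep '[[[-0.02,0.4,-0.2],[0,0.004,0]],[[-0.05,0.8,-0.16],[0,0,0]],[[-0.05,0.9,0],[0,0,0]],[[-0.05,0.9,0],[0,0,0]],[[-0.05,0.9,0],[0,0,0]],[[-0.05,0.9,0],[0,0,0]],[[-0.05,0.9,0],[0,0,0]],[[-0.05,0.9,0],[0,0,0]],[[-0.05,0.9,0],[0,0,0]],[[-0.05,0.9,0],[0,0,0]]]' 
python3 -m creep '[[[-0.05,0.9,0],[0,0,0]],[[-0.05,0.9,0],[0,0,0]],[[-0.05,0.9,0],[0,0,0]],[[-0.05,0.9,0],[0,0,0]],[[-0.05,0.9,0],[0,0,0]],[[-0.05,0.9,0],[0,0,0]],[[-0.05,0.9,0],[0,0,0]],[[-0.05,0.9,0],[0,0,0]],[[0,1,0],[0,0,0]],[[0,0,0],[0,0,0]]]'
python3 -m creep '[[[0,0.6,0],[0,0,0]],[[0,0.3,0],[0,0,0]],[[0,0,0],[0,0,0]],[[0,0,0],[0,0,0]]]'
python3 - <<'E'
from h import *
Rt=R.from_euler('z',np.pi)*R.from_matrix(np.diag([1.,-1,-1]))
goal([479.5,233.5,260],Rt);print(manip.sense()["qpos"].round(2))
w=manip.snapshot("wrist");f=w["frame"];cv2.imwrite("pics/w4.png",f[:,:,::-1])
print(proj(w,[[541.8,233.2,48],[417.4,233.5,48],[541.8,233.2,30],[417.4,233.5,30]],True).round(1).tolist())
print([(np.round(r["centre"][::-1],1).tolist(),round(r["score"],2)) for r in manip.pinpoint(w,"pin_a")])
E
```

```text
time: 11.42
tcp_pos: [465.6, 8.8, 260.0]
orientation: [-0.001, 0.001, 1.0, 0.001]
force: [0.2, -0.7, -2.6]
gripper_width: 0.151
time: 12.25
tcp_pos: [475.8, 215.7, 260.1]
orientation: [-0.001, -0.001, 1.0, 0.002]
force: [-0.7, -0.4, -4.0]
gripper_width: 0.151
time: 12.58
tcp_pos: [476.8, 234.2, 260.5]
orientation: [-0.001, 0.0, 1.0, -0.0]
force: [0.4, 0.1, -4.0]
gripper_width: 0.149
t12.58 tcp [476.8 234.2 260.5] F [ 0.4  0.1 -4. ] w0.149
 shift first [-0.106 -0.028  0.018]  turn [-0.    -0.002 -0.001]  shift after turn [-0.106 -0.028  0.018] dist 2.8
[ 0.32  0.28 -0.21  1.08  0.    0.32]
[[315.1, 267.5], [315.2, 142.3], [315.1, 260.8], [315.3, 141.0]]
[([314.2, 146.0], 0.56)]
```

View pics/w4.png

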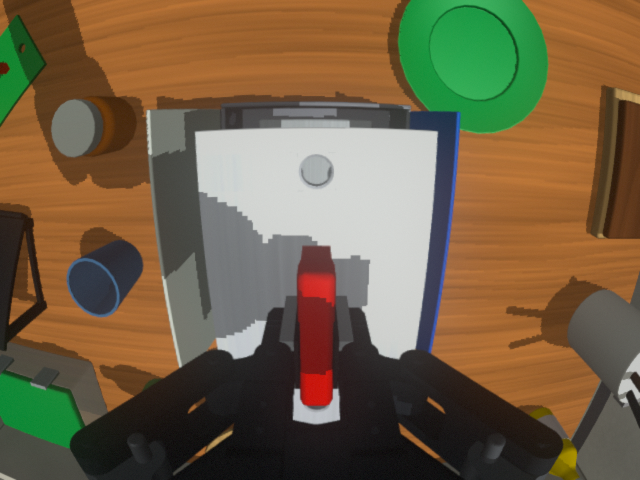

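The cover is held level over the box, with its hole at (316,170). The white flap is upright on the left (x≈165) and the blue one leans out on the right (x≈445). I'll move 160 mm further out in x so the wrist camera can see the pins.

```bash
python3 -m creep '[[[-0.5,0,0],[0,0,0]],[[-0.8,0,0],[0,0,0]],[[-0.8,0,0],[0,0,0]],[[-0.8,0,0],[0,0,0]],[[-0.8,0,0],[0,0,0]],[[-0.8,0,0],[0,0,0]],[[-0.8,0,0],[0,0,0]],[[-0.8,0,0],[0,0,0]],[[-0.3,0,0],[0,0,0]],[[0,0,0],[0,0,0]]]' 
python3 - <<'E'
from h import *
s=manip.sense();w=manip.snapshot("wrist");f=w["frame"];cv2.imwrite("pics/w5.png",f[:,:,::-1])
print(s["tcp_pos"],proj(w,[[541.8,233.2,48],[417.4,233.5,48]],True).round(1).tolist())
print([(np.round(r["centre"][::-1],1).tolist(),round(r["score"],2)) for r in manip.pinpoint(w,"pin_a")])
print(blobs(f,(12,110,90),(30,255,255),(220,20,420,135),3)[0])
E
```

```text
time: 13.52
tcp_pos: [639.0, 233.3, 259.4]
orientation: [-0.001, 0.001, 1.0, -0.0]
force: [-0.3, -0.5, -3.6]
gripper_width: 0.149
[638.99174922 233.25275101 259.44802646] [[315.7, 101.6], [315.6, -25.3]]
[([314.7, 100.7], 0.58)]
[([314.6, 102.1], 53)]
```

View pics/w5.png

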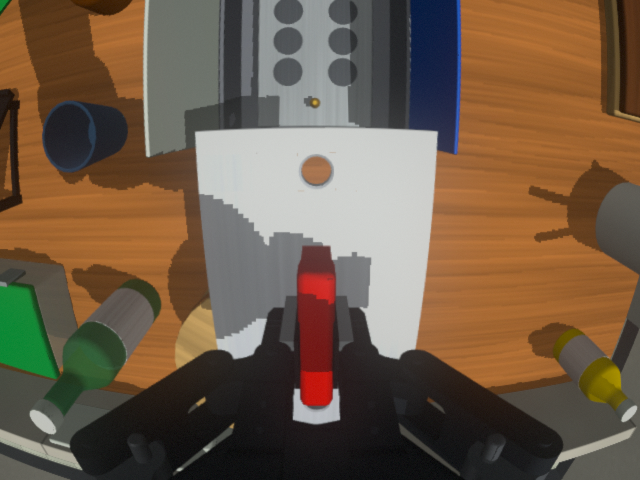

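Pin_a shows at (314.6,102) just past the plate's near edge (row 130), and the hole is at (316,170). Now I fit the plate in the hand and compare it with the pin.

```bash
python3 - <<'E'
from h import *
from scipy.optimize import least_squares
s=manip.sense();w=manip.snapshot("wrist");f=w["frame"]
g=cv2.cvtColor(f,cv2.COLOR_RGB2GRAY)
# hole: Hue/sat of wood seen through
h=cv2.cvtColor(f,cv2.COLOR_RGB2HSV)
m=((h[...,1]>60)|(h[...,2]<150)).astype(np.uint8);m[:145]=0;m[195:]=0;m[:,:295]=0;m[:,340:]=0
n,l,st,c=cv2.connectedComponentsWithStats(m);i=1+np.argmax(st[1:,4]);print("hole",c[i],st[i])
hole=np.array([st[i,0]+st[i,2]/2-.5,st[i,1]+st[i,3]/2-.5])
# plate near corners
b=((h[...,1]<25)&(h[...,2]>180))
row=b[136];xs=np.where(row[150:480])[0]+150;print("row136",xs.min(),xs.max())
for x in (215,260,315,370,425): print(x,np.where(b[110:150,x])[0].min()+110,end=' ')
B=rot(s["orientation"])
img=np.array([hole,[196,130],[438,130]])
# plate coords in tool frame: tool x = world -x ; near end at +80 in tool x
L=np.array([[62,0,0],[80,-50,0],[80,50,0]])
def X(v):return B.apply(L@R.from_euler('z',v[3]).as_matrix().T+v[:3])+s["tcp_pos"]
r=least_squares(lambda v:np.r_[(proj(w,X(v),True)-img).ravel(),(v[2]-20.5)/2],[0,0,20,0])
print("\nplate in tool x,y,z,yaw",r.x.round(3),"res",r.fun.round(2))
v=r.x;print("hole world offset from tcp",(X(v)[0]-s["tcp_pos"]).round(2))
for z,uv in((48,(314.6,102.1)),(50,(314.7,100.7)),(46,(314.6,102.1))):print("pin_a",onz(w,*uv,z,True).round(2))
E
```

```text
hole [316.27777778 171.05833333] [301 156  32  30 720]
row136 196 436
215 131 260 129 315 128 370 129 425 131 
plate in tool x,y,z,yaw [-0.914  0.331 18.308  0.   ] res [ 0.37 -0.32  0.11  0.09 -0.52  0.21 -1.1 ]
hole world offset from tcp [-61.15   0.44 -18.08]
pin_a [539.8  232.75  48.  ]
pin_a [538.59 232.85  50.  ]
pin_a [539.71 232.75  46.  ]
```

```bash
python3 -m creep '[[[0.5,0,0],[0,0,0]],[[0.8,0,0],[0,0,0]],[[0.8,0,0],[0,0,0]],[[0.8,0,0],[0,0,0]],[[0.7,0,0],[0,0,0]],[[0.3,0,0],[0,0,0]],[[0,0,0],[0,0,0]],[[0,0,0],[0,0,0]]]' 
python3 - <<'E'
from h import *
s=manip.sense();w=manip.snapshot("wrist");f=w["frame"]
bl=blobs(f,(12,110,90),(30,255,255),(260,20,380,135),3)[0];print(bl,[(np.round(r["centre"][::-1],1).tolist(),round(r["score"],2)) for r in manip.pinpoint(w,"pin_a")])
for c,_ in bl: print(onz(w,*c,48,True).round(2))
t=manip.snapshot("top");print([([np.round(x,1) for x in r["centre"][::-1]],round(r["score"],2)) for r in manip.pinpoint(t,"pin_b")])
Rt=R.from_euler('z',np.pi)*R.from_matrix(np.diag([1.,-1,-1]))
goal([477.9,232.7,110],Rt)
E
```

```text
time: 14.33
tcp_pos: [540.1, 234.7, 261.4]
orientation: [-0.0, 0.0, 1.0, 0.0]
force: [0.6, 0.2, -2.8]
gripper_width: 0.143
[([321.2, 23.8], 1019), ([314.8, 75.4], 59)] [([317.3, 77.8], 0.9)]
[368.94 239.62  48.  ]
[418.68 233.79  48.  ]
[([np.float64(230.8), np.float64(282.8)], 0.89), ([np.float64(232.0), np.float64(237.5)], 0.58)]
t14.53 tcp [541.  234.5 260.5] F [-0.4  0.6 -3.7] w0.143
 shift first [ 2.514 -0.076  6.024]  turn [ 0.    -0.001 -0.001]  shift after turn [ 2.523 -0.071  6.02 ] dist 163.2
```

```bash
python3 -m creep '[[[0.5,-0.06,0],[0,0,0.006]],[[0.8,0,0],[0,0,0]],[[0.8,0,0],[0,0,0]],[[0.4,0,0.3],[0,0,0]],[[0,0,0.7],[0,0,0]],[[0,0,0.8],[0,0,0]],[[0,0,0.8],[0,0,0]],[[0,0,0.8],[0,0,0]],[[0,0,0.8],[0,0,0]],[[0,0,0.8],[0,0,0]]]' 
python3 -m creep '[[[0,0,0.8],[0,0,0]],[[0,0,0.6],[0,0,0]],[[0,0,0.2],[0,0,0]],[[0,0,0],[0,0,0]],[[0,0,0],[0,0,0]],[[0,0,0],[0,0,0]]]' 
python3 - <<'E'
from h import *
for i in range(5):manip.snapshot("top");s=manip.sense();print(s["tcp_pos"].round(1),s["force"].round(1),s["wrist_torque"].round(2))
s_=manip.snapshot("side");t=manip.snapshot("top");c=s_["frame"][230:400,170:350];d=t["frame"][195:315,170:280]
cv2.imwrite("pics/s6.png",cv2.hconcat([cv2.resize(c,(420,400),interpolation=cv2.INTER_CUBIC),cv2.resize(d,(366,400),interpolation=cv2.INTER_CUBIC)])[:,:,::-1])
E
```

```text
time: 15.37
tcp_pos: [478.1, 233.4, 134.7]
orientation: [-0.001, 0.004, 1.0, 0.0]
force: [-0.0, 0.8, -2.8]
gripper_width: 0.147
time: 15.87
tcp_pos: [478.5, 233.7, 96.8]
orientation: [-0.0, 0.003, 1.0, 0.0]
force: [-0.2, 0.8, -3.3]
gripper_width: 0.144
[478.4 233.8  96.9] [ 0.3  0.6 -3.4] [-0.03 -0.06  0.01]
[478.3 233.8  96.9] [-0.   0.4 -3.7] [ 0.   -0.04 -0.02]
[478.2 233.7  96.8] [-0.2  0.6 -3.5] [-0.01 -0.03  0.  ]
[478.  233.6  96.7] [-0.7  0.3 -4.2] [ 0.   -0.   -0.04]
[477.8 233.6  96.5] [ 0.1  0.3 -4.1] [ 0.    0.02 -0.04]
```

View pics/s6.png

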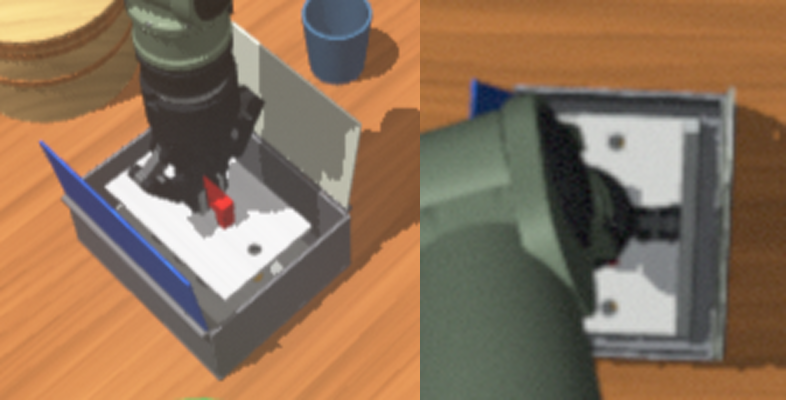

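The top crop shows both pins glinting through the plate's holes at about (616,142) and (607,307). The cover is level and inside the walls, so I lower it gently onto the pins.

```bash
python3 -m creep '[[[0,-0.02,0.12],[0,0,0]],[[0,0,0.12],[0,0,0]],[[0,0,0.12],[0,0,0]],[[0,0,0.12],[0,0,0]],[[0,0,0.12],[0,0,0]],[[0,0,0.12],[0,0,0]],[[0,0,0.12],[0,0,0]],[[0,0,0.12],[0,0,0]],[[0,0,0.12],[0,0,0]],[[0,0,0],[0,0,0]]]'
```

```text
time: 17.05
tcp_pos: [477.5, 232.9, 68.3]
orientation: [-0.001, 0.004, 1.0, -0.0]
force: [0.9, 0.2, -2.9]
gripper_width: 0.145
```

```bash
python3 -m creep '[[[0,0,0.1],[0,0,0]],[[0,0,0.1],[0,0,0]],[[0,0,0.1],[0,0,0]],[[0,0,0.06],[0,0,0]],[[0,0,0.04],[0,0,0]],[[0,0,0],[0,0,0]],[[0,0,0],[0,0,0]]]'
```

```text
time: 17.63
tcp_pos: [477.8, 232.9, 58.8]
orientation: [-0.0, 0.004, 1.0, 0.0]
force: [3.5, -0.3, -4.8]
gripper_width: 0.143
```

```bash
python3 -m creep '[[[-0.03,0,0.06],[0,0,0]],[[0,0,0.06],[0,0,0]],[[0,0,0.04],[0,0,0]],[[0,0,0.04],[0,0,0]],[[0,0,0],[0,0,0]],[[0,0,0],[0,0,0]]]'
```

```text
time: 18.13
tcp_pos: [477.9, 232.9, 54.7]
orientation: [-0.001, 0.003, 1.0, 0.0]
force: [-1.3, -1.3, 7.1]
gripper_width: 0.146
```

```bash
python3 -m creep '[[[0,0,0.04],[0,0,0]],[[0,0,0],[0,0,0]],[[0,0,0],[0,0,0]]]'
python3 - <<'E'
from h import *
s=manip.sense();w=manip.snapshot("wrist");cv2.imwrite("pics/w7.png",cv2.hconcat([w["frame"],])[:,:,::-1]);print(s["wrist_torque"].round(2))
E
```

```text
time: 18.38
tcp_pos: [477.9, 232.9, 54.7]
orientation: [-0.001, 0.003, 1.0, 0.0]
force: [-4.4, -2.5, 15.9]
gripper_width: 0.146
[-0.55  0.6  -0.06]
```

View pics/w7.png

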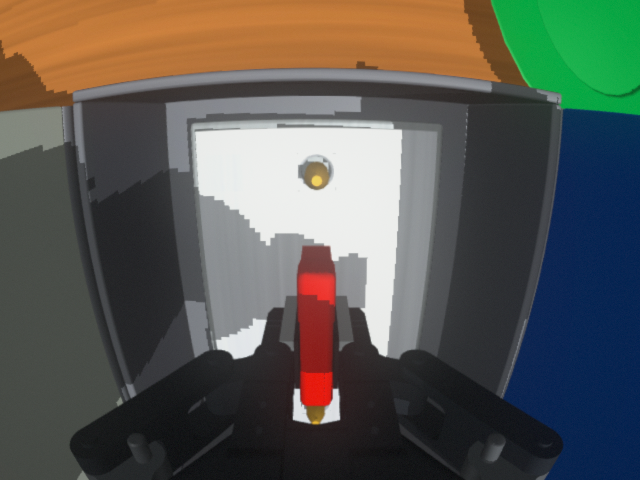

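Flush: both brass pins stand through their holes at (316,175) and (316,412), and z stays at 54.7 under 16 N. I ease off, release and rise.

```bash
python3 -m creep '[[[0,0,-0.05],[0,0,0]],[[0,0,0],[0,0,0]]]'
python3 -m creep '[[[0,0,0],[0,0,0]],[[0,0,0],[0,0,0]],[[0,0,0],[0,0,0]],[[0,0,0],[0,0,0]],[[0,0,0],[0,0,0]]]' 0
python3 -m creep '[[[0,0,-0.2],[0,0,0]],[[0,0,-0.5],[0,0,0]],[[0,0,-0.8],[0,0,0]],[[0,0,-0.9],[0,0,0]],[[0,0,-0.9],[0,0,0]],[[0,0,-0.9],[0,0,0]],[[0,0,-0.9],[0,0,0]],[[0,0,-0.9],[0,0,0]],[[0,0,-0.9],[0,0,0]],[[0,0,-0.4],[0,0,0]]]'
python3 - <<'E'
from h import *
t=manip.snapshot("top");s=manip.snapshot("side");w=manip.snapshot("wrist");cv2.imwrite("pics/w8.png",w["frame"][:,:,::-1])
for a,b in(((186.2,219.2),(190,293)),((182.5,298.7),(254,362)),):
    x,e=tri([ray(t,*a),ray(s,*b)]);d=x-[0,313.3,81.5];print("blue",x.round(1),np.round(e,1),"ang",np.pi-np.arctan2(d[2],d[1]),np.hypot(d[1],d[2]))
for a,b in(((264,222),(260,234)),((260.7,303),(322,283))):
    x,e=tri([ray(t,*a),ray(s,*b)]);d=x-[0,153.3,86.5];print("white",x.round(1),np.round(e,1),"ang",np.arctan2(d[2],d[1]),np.hypot(d[1],d[2]))
E
```

```text
time: 18.6
tcp_pos: [477.9, 233.0, 54.7]
orientation: [-0.001, 0.003, 1.0, 0.0]
force: [-1.0, -1.4, 7.2]
gripper_width: 0.144
time: 19.02
tcp_pos: [477.6, 233.0, 53.7]
orientation: [-0.001, 0.003, 1.0, 0.0]
force: [0.3, -0.5, -0.4]
gripper_width: 0.5
time: 19.85
tcp_pos: [479.4, 233.3, 239.7]
orientation: [0.001, 0.003, 1.0, 0.001]
force: [-0.8, 0.2, 0.7]
gripper_width: 0.502
blue [573.3 321.3 154.4] [3.3 3.3] ang 1.6804538647358518 73.32525639618882
blue [383.3 327.  131. ] [4.4 4.4] ang 1.8404398145699243 51.34414216120343
white [571.2 135.9 181. ] [0.7 0.7] ang 1.7526419815676813 96.11616903994391
white [385.4 138.6 185.2] [2.4 2.4] ang 1.7187887651782885 99.82699284166367
```

View pics/w8.png

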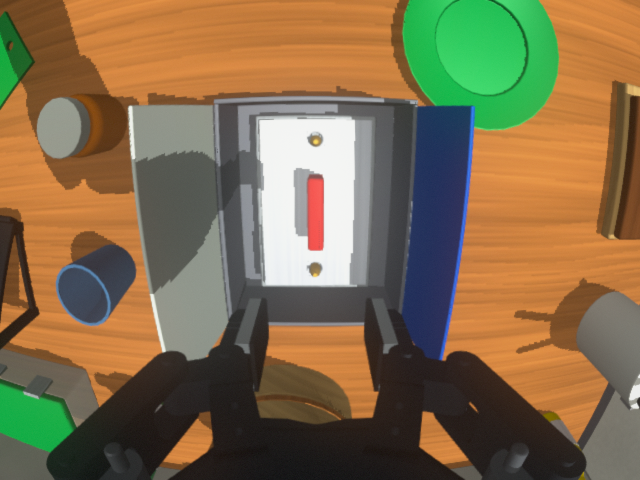

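The released cover lies flat in the box with both pins through. The blue flap's edge is at x≈462 and the white flap's at x≈150. Next I shut the jaws and go outside the blue flap.

```bash
python3 - <<'E'
from h import *
from scipy.optimize import brentq
t=manip.snapshot("top");w=manip.snapshot("wrist")
for p,uv,fi in((t,(184.4,259),0),(w,(462,240),1)):
    f=lambda a:onz(p,*uv,81.5+85*np.sin(a),fi)[1]-(313.3-85*np.cos(a));print("blue",[round(brentq(f,a,a+.1),2) for a in np.arange(.8,2.5,.1) if f(a)*f(a+.1)<0])
for p,uv,fi in((t,(262.3,262),0),(w,(150,240),1)):
    f=lambda a:onz(p,*uv,86.5+105*np.sin(a),fi)[1]-(153.3+105*np.cos(a));print("white",[round(brentq(f,a,a+.1),2) for a in np.arange(.8,2.5,.1) if f(a)*f(a+.1)<0])
E
python3 -m creep '[[[0,0.4,0],[0,0,0]],[[0,0.8,0],[0,0,0]],[[0,0.8,0],[0,0,0]],[[0,0.8,0],[0,0,0]],[[0,0.8,0],[0,0,0]],[[0,0.8,0],[0,0,0]],[[0,0.8,0],[0,0,0]],[[0,0.8,0],[0,0,0]],[[0,0.4,0],[0,0,0]],[[0,0,0],[0,0,0]]]' 1 60
```

```text
blue [1.67]
blue [1.67]
white [1.73]
white [1.67]
time: 20.93
tcp_pos: [478.5, 394.9, 234.9]
orientation: [-0.002, 0.002, 1.0, -0.0]
force: [0.1, -0.4, 0.1]
gripper_width: -0.003
```

```bash
python3 -m creep '[[[0,0,0.7],[0,0,0]],[[0,0,0.8],[0,0,0]],[[0,0,0.8],[0,0,0]],[[0,0,0.6],[0,0,0]],[[0,0,0.2],[0,0,0]],[[0,-0.5,0],[0,0,0]],[[0,-0.5,0],[0,0,0]],[[0,-0.5,0],[0,0,0]],[[0,-0.5,0],[0,0,0]],[[0,0,0],[0,0,0]]]'
python3 -m creep '[[[0,-0.4,0],[0,0,0]],[[0,-0.4,0],[0,0,0]],[[0,-0.4,0],[0,0,0]],[[0,-0.4,0],[0,0,0]],[[0,-0.4,0],[0,0,0]],[[0,-0.4,0],[0,0,0]],[[0,0,0],[0,0,0]]]'
```

```text
time: 21.77
tcp_pos: [479.3, 340.1, 160.1]
orientation: [-0.001, 0.005, 1.0, -0.0]
force: [-0.8, -0.3, -0.3]
gripper_width: -0.004
time: 22.35
tcp_pos: [478.2, 280.8, 158.9]
orientation: [-0.001, 0.004, 1.0, -0.001]
force: [0.7, 0.8, -0.1]
gripper_width: -0.001
```

```bash
python3 -m creep '[[[0,-0.4,0.24],[0,0,0]],[[0,-0.4,0.24],[0,0,0]],[[0,-0.25,0.36],[0,0,0]],[[0,-0.25,0.36],[0,0,0]],[[0,-0.12,0.4],[0,0,0]],[[0,-0.12,0.4],[0,0,0]],[[0,0,0.2],[0,0,0]],[[0,0,0],[0,0,0]]]'
python3 -m creep '[[[0,0,0.06],[0,0,0]],[[0,0,0.06],[0,0,0]],[[0,0,0.04],[0,0,0]],[[0,0,0.04],[0,0,0]],[[0,0,0],[0,0,0]],[[0,0,0],[0,0,0]]]'
```

```text
time: 23.02
tcp_pos: [476.9, 244.0, 102.2]
orientation: [-0.002, 0.003, 1.0, -0.0]
force: [-0.2, -0.3, -0.3]
gripper_width: 0.002
time: 23.52
tcp_pos: [478.2, 244.6, 99.2]
orientation: [-0.001, 0.003, 1.0, 0.0]
force: [0.3, 0.6, -0.2]
gripper_width: -0.002
```

```bash
python3 -m creep '[[[0,0,0.06],[0,0,0]],[[0,0,0.06],[0,0,0]],[[0,0,0.06],[0,0,0]],[[0,0,0.06],[0,0,0]],[[0,0,0],[0,0,0]],[[0,0,0],[0,0,0]]]'
python3 -m creep '[[[0,0,0.04],[0,0,0]],[[0,0,0],[0,0,0]],[[0,0,0],[0,0,0]]]'
```

```text
time: 24.02
tcp_pos: [478.4, 244.5, 93.9]
orientation: [-0.001, 0.003, 1.0, 0.0]
force: [-2.0, -1.4, 8.8]
gripper_width: -0.004
time: 24.27
tcp_pos: [478.4, 244.5, 93.8]
orientation: [-0.0, 0.003, 1.0, 0.0]
force: [-4.5, -1.7, 15.6]
gripper_width: 0.001
```

The blue flap stops hard at tip z = 82.9, which is its closed top face at 83. Now I go over to the white flap's outer side.

```bash
python3 -m creep '[[[0,0,-0.3],[0,0,0]],[[0,0,-0.7],[0,0,0]],[[0,0,-0.9],[0,0,0]],[[0,0,-0.9],[0,0,0]],[[0,0,-0.9],[0,0,0]],[[0,0,-0.9],[0,0,0]],[[0,0,-0.9],[0,0,0]],[[0,0,-0.5],[0,0,0]],[[0,0,-0.2],[0,0,0]],[[0,0,0],[0,0,0]]]'
python3 -m creep '[[[0,-0.4,0],[0,0,0]],[[0,-0.8,0],[0,0,0]],[[0,-0.8,0],[0,0,0]],[[0,-0.8,0],[0,0,0]],[[0,-0.8,0],[0,0,0]],[[0,-0.8,0],[0,0,0]],[[0,-0.8,0],[0,0,0]],[[0,-0.8,0],[0,0,0]],[[0,-0.5,0],[0,0,0]],[[0,0,0],[0,0,0]]]'
python3 - <<'E'
from h import *
s=manip.sense();w=manip.snapshot("wrist");cv2.imwrite("pics/w9.png",w["frame"][:,:,::-1]);print(s["tcp_pos"],s["force"])
E
```

```text
time: 25.1
tcp_pos: [479.1, 244.7, 248.1]
orientation: [0.0, 0.003, 1.0, 0.0]
force: [-0.8, 0.4, -1.0]
gripper_width: -0.003
time: 25.93
tcp_pos: [476.2, 79.4, 245.4]
orientation: [-0.002, 0.005, 1.0, -0.0]
force: [0.7, -0.9, 0.3]
gripper_width: 0.001
[476.16008518  79.35329718 245.4111493 ] [ 0.71442396 -0.88930746  0.26949531]
```

View pics/w9.png

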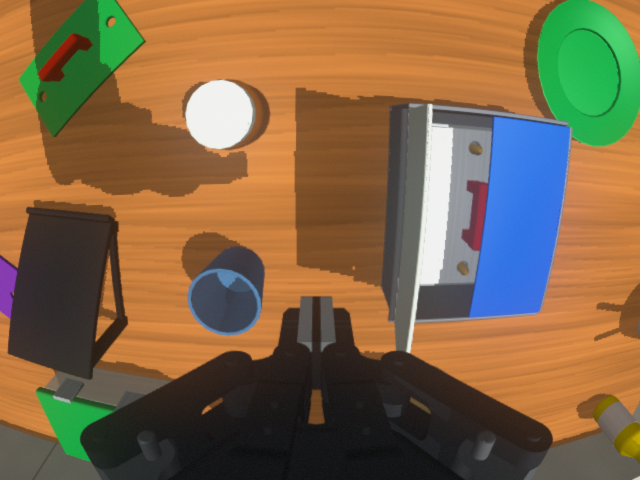

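The blue flap is fully down and the white one still upright, with its edge at x≈405–430. The fingers are outside it, clear of the cup. Now the white flap.

```bash
python3 -m creep '[[[0,0,0.6],[0,0,0]],[[0,0,0.8],[0,0,0]],[[0,0,0.7],[0,0,0]],[[0,0,0.4],[0,0,0]],[[0,0.5,0],[0,0,0]],[[0,0.5,0],[0,0,0]],[[0,0.5,0],[0,0,0]],[[0,0.5,0],[0,0,0]],[[0,0.5,0],[0,0,0]],[[0,0,0],[0,0,0]]]'
python3 -m creep '[[[0,0.4,0],[0,0,0]],[[0,0.4,0],[0,0,0]],[[0,0.4,0],[0,0,0]],[[0,0.4,0],[0,0,0]],[[0,0.4,0],[0,0,0]],[[0,0.4,0],[0,0,0]],[[0,0,0],[0,0,0]]]'
```

```text
time: 26.82
tcp_pos: [477.2, 146.3, 184.1]
orientation: [-0.001, 0.002, 1.0, 0.0]
force: [-0.2, 0.1, -0.1]
gripper_width: -0.006
time: 27.4
tcp_pos: [478.1, 206.4, 184.5]
orientation: [-0.001, 0.002, 1.0, 0.001]
force: [0.8, 0.5, -0.5]
gripper_width: -0.003
```

```bash
python3 -m creep '[[[0,0.3,0.36],[0,0,0]],[[0,0.3,0.36],[0,0,0]],[[0,0.2,0.5],[0,0,0]],[[0,0.2,0.5],[0,0,0]],[[0,0.08,0.5],[0,0,0]],[[0,0.08,0.5],[0,0,0]],[[0,0,0.3],[0,0,0]],[[0,0,0],[0,0,0]]]'
python3 -m creep '[[[0,0,0.06],[0,0,0]],[[0,0,0.06],[0,0,0]],[[0,0,0.04],[0,0,0]],[[0,0,0],[0,0,0]],[[0,0,0],[0,0,0]]]'
```

```text
time: 28.07
tcp_pos: [476.7, 233.0, 107.0]
orientation: [-0.003, 0.003, 1.0, -0.001]
force: [0.3, -0.6, 0.9]
gripper_width: 0.002
time: 28.48
tcp_pos: [478.3, 233.4, 105.4]
orientation: [-0.001, 0.004, 1.0, 0.0]
force: [-0.8, -0.0, -0.6]
gripper_width: 0.004
```

Tip is at 94; the closed top face is at 88.

```bash
python3 -m creep '[[[0,0,0.06],[0,0,0]],[[0,0,0.06],[0,0,0]],[[0,0,0.06],[0,0,0]],[[0,0,0.04],[0,0,0]],[[0,0,0],[0,0,0]],[[0,0,0],[0,0,0]]]'
python3 -m creep '[[[0,0,0.04],[0,0,0]],[[0,0,0.04],[0,0,0]],[[0,0,0],[0,0,0]],[[0,0,0],[0,0,0]]]'
```

```text
time: 28.98
tcp_pos: [477.8, 233.4, 99.3]
orientation: [-0.001, 0.003, 1.0, -0.0]
force: [0.4, -0.3, -0.2]
gripper_width: 0.002
time: 29.32
tcp_pos: [478.0, 233.4, 98.8]
orientation: [-0.001, 0.003, 1.0, 0.0]
force: [-4.1, -1.5, 12.0]
gripper_width: -0.002
```

```bash
python3 -m creep '[[[0,0,-0.3],[0,0,0]],[[0,0,-0.7],[0,0,0]],[[0,0,-0.9],[0,0,0]],[[0,0,-0.9],[0,0,0]],[[0,0,-0.9],[0,0,0]],[[0,0,-0.9],[0,0,0]],[[0,0,-0.9],[0,0,0]],[[0,0,-0.5],[0,0,0]],[[0,0,0],[0,0,0]],[[0,0,0],[0,0,0]]]'
python3 - <<'E'
from h import *
s=manip.sense();w=manip.snapshot("wrist");p=manip.snapshot("side");print(s["tcp_pos"],s["force"],s["time"])
a=p["frame"][100:480,130:530]
cv2.imwrite("pics/f.png",cv2.hconcat([cv2.resize(w["frame"],(400,300)),cv2.resize(a,(400,300))])[:,:,::-1])
E
```

```text
time: 30.15
tcp_pos: [478.7, 233.5, 247.9]
orientation: [-0.0, 0.003, 1.0, 0.0]
force: [-0.9, 0.4, -0.4]
gripper_width: 0.002
[478.68564728 233.54675111 247.87216903] [-0.86057026  0.36591781 -0.40881903] 30.15
```

The picture limit is reached, so I check numerically: flap edges against projections, and bystanders against the first images.

```bash
python3 - <<'E'
from h import *
w=manip.snapshot("wrist");t=manip.snapshot("top");s=manip.snapshot("side");f=w["frame"]
# scan across y at x=440 (tool fingers hide further): colours along closed white flap & past its edge (y=258) then blue
for x in(395,430,460):
    print(x,[(y,f[tuple(proj(w,[x,y,88 if y<258 else 83],True)[0].round().astype(int)[::-1])].tolist()) for y in(140,150,160,200,240,254,262,270,300,312,318)])
pe=proj(w,[[430,258.3,88]],True)[0];r=int(round(pe[1]))
h=cv2.cvtColor(f,cv2.COLOR_RGB2HSV)[r];b=(h[:,1]>120)&(h[:,0]>100)&(h[:,0]<130);xs=np.where(b)[0]
print("white edge predicted col",pe.round(1),"blue from..to",xs.min(),xs.max(),"blue hinge pred",proj(w,[[430,313.3,83]],True).round(1))
for n,p in(("top",t),("side",s)):
    o=cv2.imread(f"pics/{n}1.png")[:,:,::-1];d=(np.abs(o.astype(int)-p["frame"]).max(2)>60).astype(np.uint8)
    k,l,st,c=cv2.connectedComponentsWithStats(cv2.morphologyEx(d,cv2.MORPH_OPEN,np.ones((3,3))))
    print(n,[(st[i,:5].tolist()) for i in range(1,k) if st[i,4]>25])
E
```

```text
395 [(140, [168, 108, 57]), (150, [98, 95, 96]), (160, [202, 204, 200]), (200, [205, 206, 203]), (240, [205, 206, 203]), (254, [204, 206, 204]), (262, [55, 100, 193]), (270, [55, 101, 194]), (300, [54, 105, 199]), (312, [52, 105, 199]), (318, [104, 102, 104])]
430 [(140, [104, 71, 47]), (150, [74, 71, 71]), (160, [203, 205, 201]), (200, [207, 209, 206]), (240, [205, 208, 207]), (254, [204, 207, 207]), (262, [60, 104, 194]), (270, [56, 102, 195]), (300, [52, 104, 199]), (312, [52, 101, 196]), (318, [107, 104, 110])]
460 [(140, [123, 82, 52]), (150, [76, 74, 74]), (160, [125, 129, 119]), (200, [207, 209, 207]), (240, [207, 209, 208]), (254, [204, 208, 206]), (262, [61, 103, 193]), (270, [57, 102, 195]), (300, [52, 100, 195]), (312, [55, 96, 184]), (318, [140, 99, 80])]
white edge predicted col [347.7 162.1] blue from..to 349 414 blue hinge pred [[414.  162.5]]
top [[382, 207, 52, 63, 2363], [174, 213, 16, 12, 110], [126, 220, 55, 30, 497], [200, 222, 61, 46, 845], [279, 233, 21, 36, 638], [133, 240, 49, 53, 1371], [148, 240, 48, 68, 896], [220, 245, 7, 8, 43], [236, 245, 11, 11, 94], [
[... 996 characters left out ...]
, [238, 125, 15, 31, 277], [467, 150, 11, 11, 83], [411, 150, 206, 159, 14575], [476, 158, 20, 13, 146], [497, 160, 19, 14, 130], [255, 163, 8, 10, 53], [342, 163, 62, 68, 2180], [225, 167, 9, 4, 31], [217, 180, 65, 91, 2312], [601, 195, 39, 106, 3122], [244, 206, 18, 11, 99], [276, 252, 19, 13, 143], [296, 265, 18, 12, 90], [354, 266, 94, 58, 1953], [188, 270, 130, 100, 6178], [327, 275, 26, 37, 569], [305, 276, 19, 14, 131], [309, 294, 13, 20, 174], [604, 310, 36, 102, 1602], [325, 314, 29, 18, 282], [465, 314, 10, 8, 59], [438, 326, 68, 45, 1742], [592, 344, 7, 7, 39], [589, 368, 14, 22, 187], [586, 394, 18, 31, 386], [561, 410, 10, 9, 57], [488, 419, 117, 61, 3821], [490, 435, 7, 7, 36]]
```

Both flaps are closed: the white edge is predicted at column 347.7 and the blue starts at 349. The jar's pixels differ from the first image, probably arm shadow, so I'll check it and its neighbours.

```bash
python3 - <<'E'
from h import *
for n in("top","side"):
    p=manip.snapshot(n)
    for q in("jar","cup","green_plate","steamer_top","oil","clip_box","spoon"):print(n,q,[(np.round(r["centre"]).astype(int).tolist(),round(r["score"],2)) for r in manip.pinpoint(p,q)[:2]])
    o=cv2.imread(f"pics/{n}1.png")
    # edge-based shift of jar/cup patch vs start
    for q,(x,y,k) in({"jar":(319,302,14),"cup":(325,235,17)} if n=="top" else {"jar":(365,288,20),"cup":(314,245,20)}).items():
        g=lambda im:cv2.Canny(cv2.cvtColor(im,cv2.COLOR_RGB2GRAY),60,150).astype(np.float32)
        T=g(np.ascontiguousarray(o[:,:,::-1]))[y-k:y+k,x-k:x+k];r=cv2.matchTemplate(g(p["frame"])[y-k-8:y+k+8,x-k-8:x+k+8],T,cv2.TM_CCORR_NORMED)
        _,m,_,l=cv2.minMaxLoc(r);print(n,q,"shift px",l[0]-8,l[1]-8,round(m,2))
print(manip.sense()["time"])
E
```

```text
top jar [([301, 318], 0.87)]
top cup [([237, 330], 0.87)]
top green_plate []
top steamer_top [([148, 251], 0.57)]
top oil [([157, 322], 0.97)]
top clip_box [([152, 400], 0.59)]
top spoon [([339, 474], 0.73)]
top jar shift px 0 0 0.69
top cup shift px 0 0 0.92
side jar [([299, 362], 0.56)]
side cup [([257, 314], 0.77)]
side green_plate [([449, 250], 0.65)]
side steamer_top [([239, 194], 0.69)]
side oil []
side clip_box [([173, 309], 0.6)]
side spoon [([226, 495], 0.67)]
side jar shift px 0 0 0.55
side cup shift px 0 0 0.91
31.2
```

Nothing has moved. I hand the job in.

```bash
python3 -c "
from rig import manip
print(manip.job_done())"
```

```text
the job is handed in; nothing more can be done
None
```

The job is done and handed in at about 31 s of the 72 s allowed. I took the cover by its red grip and lowered it over both pins, holding it until it lay flush. Then I let go and closed the blue flap, followed by the white one.

**Last checks:**
- **Cover:** it stopped hard at TCP z = 54.7 mm, not moving when I pressed from 7 N to 16 N. Both pins showed through their holes before and after I let go.
- **Blue flap:** it stopped hard with the fingertips at 82.9 mm; its closed top face should be at 83 mm.
- **White flap:** it stopped hard at 87.8 mm, against an expected 88 mm. After I withdrew, its edge over the blue flap was within 1–2 pixels of where a closed flap should appear.
- **Other things:** the cup and jar had shifted 0 pixels in both fixed cameras. The steamer, clip box and spoon were found about where they first stood.

**What was missing or disagreed:**
- After the last move the networks missed the green plate in the top view and the oil bottle in the side view; each was found in place in the other view.
- The jar's pixels changed from the first image, so its match was weaker (0.55–0.69). I put this down to the arm's shadow.
- I had used up the picture viewer's limit, so I checked the final state by numbers and did not look at it.

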